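# Push the steel plate into the empty spring clip rack

### The arm

A 6-joint arm with a two-finger parallel gripper is mounted at the origin on the work surface; the furniture and walls round the work are solid. World frame = base frame: x ahead of the robot, y to its left, z up, the work surface at z = 0. Lengths are in m, angles in rad, forces in N, time in s.
With the tool pointing down it reaches from about 0.4 to 0.825 m from the base axis. Payload 7 kg.
Tool frame: the origin (TCP) lies at the very end of the fingers, on their centre line; the grasp point (between the pads) lies arm.hold_point_z behind it (arm.hold_point_z is the distance from the TCP to the grasp point, in m); z points along the fingers, y is the line along which they close (so a half turn about z gives the same grasp; the last joint's range is limited). The gripper opens to 88 mm and grips with 3 to 60 N. Pads are 19 mm wide; open, the fingers measure 130 mm over their backs; the gripper's body (78 mm by 193 mm) begins 47 mm behind the grasp point.
Start: joints at [1.478, 0.359, 0.012, 0, -1.224, -0.288], TCP at [0.251, 0.627, 0.227] pointing down, gripper open.
Joint ranges: [-3.07, 3.07], [-1.43, 2.12], [-1.02, 1.25], [-3.03, 1.67], [-3.05, -0], [-3.03, 3.03]. Speed limits (rad/s): [2.39, 2.39, 3.01, 3.14, 3.14, 3.14].

### API

Orientations are given as [roll, pitch, yaw] about the fixed x, y, z axes, in that order (R = Rz(yaw) Ry(pitch) Rx(roll)).
In Python, from station import arm, order, grab_frame, camera_params gives the robot as it stands (arm), with the cameras as plain functions and the job (order).
- The arm moves only by the tool step_hand, called after "Emit:" as name(argument=value, ...) on one line, values as JSON. Schema: {"type":"object","properties":{"plan":{"type":"array","items":{"type":"number"},"minItems":5,"maxItems":100},"squeeze":{"type":"number"},"only":{"type":"string"},"quiet":{"type":"boolean"},"lines":{"type":"string"}},"required":["plan"],"additionalProperties":false}. plan is one flat list of numbers that holds 1 to 20 rows one after another, with no inner brackets; each row has 5 numbers: the finger opening in m, then dx, dy, dz in shares of 1 m (1.0 is 1 m), then a turn about the tool's z in a scale on which 1.0 is 2 pi rad; each row is the pose to reach, as a shift and turn from the pose commanded when the call began, along the tool's axes at that moment; what a row does not reach only later rows make up. A row lasts 1/12 s, in which the tool goes at most 0.0417 m and 0.125 rad, less where a joint would pass 70% of its speed; a pose out of reach is approached as far as the arm can. The fingers move at their own pace and stop on an object; squeeze is the grip in N (left out, the last holds). Time passes only in rows, so rows that do not move let the fingers close. The tool returns the time, the measured TCP pose, the force, the opening and the grip force at its end. only (a regular expression) keeps the lines of the reply that match it, lines (a string "A,B") keeps lines A to B, and quiet returns only ok. No shift or turn number may pass 1 either way. Input that does not fit is refused with a message, and nothing moves.
- arm.get_state(): the state, without advancing time (a new reading comes with each control period).
- grab_frame(name): name is "side" or "top" or "wrist"; returns the picture (400x640x3 uint8, red, green, blue); there is no depth.
- camera_params(name): a dict with "fx", "fy", "cx", "cy" (pixels), "T" (4x4, takes a point from camera to world coordinates); the wrist camera has in their place "hand_eye" (4x4, takes a point from camera to tool coordinates, whose origin is the TCP and whose axes are the flange's). Camera axes: x right, y down, z forward; pixel columns grow to the right and rows downward; lengths in m; the calibration is good to about 2 mm. A picture is of the moment at which its call begins: read the wrist's pose just before it. camera_params takes no time and is no camera call.
- order.job_done(): hands the job in; it is judged then, once.
The state is a dict: "t": time; "q": joint angles; "qd": joint speeds; "joint_efforts": joint torques, N m; "eef_pos": TCP position; "ee_rot": TCP orientation; "force": force on the tool from outside, world axes, zero at the start; "moment": the same for the moment, N m; "width": finger opening in m; "gripper_force": force on a finger pad.
Only numpy, scipy, OpenCV 4.12 (cv2) and the standard library are available. Lean on these libraries where they do the work, as an engineer would, in place of code of your own. Each camera call takes 0.05 s, during which the arm holds its last target. There are 200 camera calls.

### The job

Take the tall steel plate out of its wooden block and push it down into the empty spring clip rack, fully home on the rack's floor and standing upright about in the middle of the rack. Leave the plate already stored in the other rack where it is.

Things in the scene. Friction and masses are not known exactly. Their poses are not given: they have to be found in the camera images.
- plate: tall dark steel plate, 8 mm thick (x), 116 wide (y), 90 high (z), 0.4 to 0.7 kg; origin: middle of its lower edge. Stands upright in a fixed wooden block 36 mm high, in a slot 10 mm wide, 28 deep: lower edge 8 mm, top 98 mm above the worktop, upper 62 mm free. Not the long low plate (150 x 60 x 8) in a second such block
- rack: the empty one of two grey steel clip racks, fixed, base 85x150 mm. Origin on the worktop under the slot's middle, z up. Slot runs along y, open at its ends. Seated plate: thickness along x, centred at x=0, lower edge on the floor strip at z=10 mm, top at z=100. On +x a fixed wall, face x=+4 mm, flared from z=48 to its top at 61; on -x a sprung leaf; mouth 25 mm wide
- rack_spring (a joint): the empty rack's sprung leaf, 90 mm long: slides to the rack's -x; 0 m at rest, 0.005 with a plate in, 0.009 at most. Its nose (z=34 mm) rests at x=+1 mm; above it slopes out to x=-12 at z=57. Pressure 4 N at first, 9 N with a plate in. The plate's weight does not open it: pushing it past takes some 5 to 15 N more; it then holds the plate to the wall
- stored_plate: an equal plate, already seated in the second, identical clip rack; to be left alone. Origin and axes as for the first plate

How it is judged:
By the outcome, as a careful person would: the job done as asked, in the order asked, and still so for the second after the job is handed in, with the robot touching nothing.
It also fails if it takes over 38 s, if anything falls off the work surface, if the arm or the gripper's body presses on something with over 40 N, if the wrist force passes 120 N, or if a joint passes its speed limit or range.

## Working session

There is one attempt and no reset: what is moved stays moved. The work goes in short steps, Python scripts to look and compute and a tool call to move; the robot and the scene stay as the last step left them, time stands still between calls to the robot, and variables do not carry over. Pictures are saved under pics/ and viewed, at most 10 in all, crops included, and the job is handed in when it is done.

```bash
ls; mkdir -p pics
```

Run:
```python
from station import arm, order, grab_frame, camera_params
import cv2,numpy as np
s=arm.get_state();print(s['t'],s['eef_pos'],s['ee_rot'],s['width'],arm.hold_point_z)
for n in("side","top","wrist"):
    cv2.imwrite(f"pics/{n}0.png",grab_frame(n)[:,:,::-1])
    p=camera_params(n);print(n,p)
```

```text
pics
station.py
0.0 [0.25071624 0.62619015 0.2256096 ] [ 3.13992074e+00 -1.58806320e-04 -3.80902923e-01] 0.0877670013380198 0.0188
side {'fx': 386.9705656562536, 'fy': 386.9705656562536, 'cx': 323.47770321856825, 'cy': 199.17469485300094, 'T': array([[ 0.97369694, -0.1037377 ,  0.20286141,  0.38265449],
       [-0.22678497, -0.35538859,  0.90678968, -0.86532236],
       [-0.02197365, -0.92894426, -0.36956694,  0.35756908],
       [ 0.        ,  0.        ,  0.        ,  1.        ]])}
top {'fx': 402.5697993190743, 'fy': 402.5697993190743, 'cx': 321.79927278601957, 'cy': 199.44283663857766, 'T': array([[ 0.02640375, -0.997293  ,  0.06862584,  0.48384452],
       [-0.99903174, -0.02390841,  0.03693202, -0.09735631],
       [-0.03519131, -0.06953453, -0.99695864,  0.93101928],
       [ 0.        ,  0.        ,  0.        ,  1.        ]])}
wrist {'fx': 318.8658336694812, 'fy': 318.8658336694812, 'cx': 322.5311037883405, 'cy': 200.04230389614605, 'hand_eye': array([[-2.90794388e-04, -9.61694933e-01, -2.74121820e-01,
         7.32772793e-02],
       [ 9.99999948e-01, -3.18620900e-04,  5.69882844e-05,
        -1.69827495e-03],
       [-1.42146285e-04, -2.74121789e-01,  9.61694975e-01,
        -1.58867012e-01],
       [ 0.00000000e+00,  0.00000000e+00,  0.00000000e+00,
         1.00000000e+00]])}
```

View pics/top0.png

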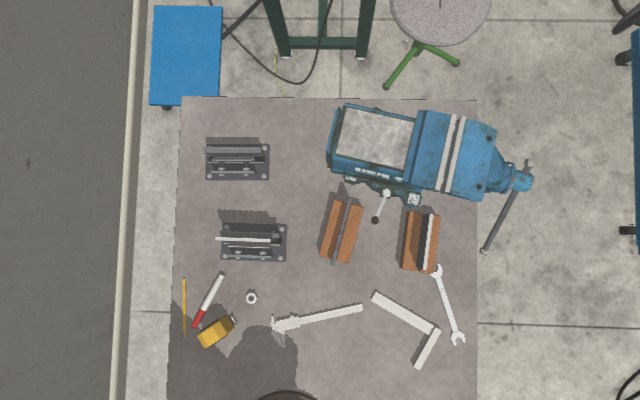

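View pics/side0.png

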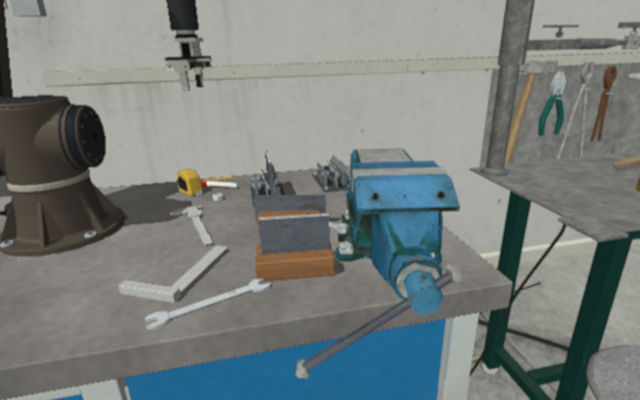

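Run:
```python
import cv2,numpy as np
t=cv2.imread("pics/top0.png");s=cv2.imread("pics/side0.png")
a=cv2.resize(t[125:275,195:295],None,fx=4,fy=4,interpolation=cv2.INTER_CUBIC)
b=cv2.resize(t[185:285,310:460],None,fx=2.6667,fy=2.6667,interpolation=cv2.INTER_CUBIC)
c=cv2.resize(s[140:290,235:385],(400,333),interpolation=cv2.INTER_CUBIC)
r=np.vstack([b[:267],c]);print(b.shape,r.shape)
cv2.imwrite("pics/crop1.png",np.hstack([a,r[:600]]))
```

```text
(267, 400, 3) (600, 400, 3)
```

View pics/crop1.png

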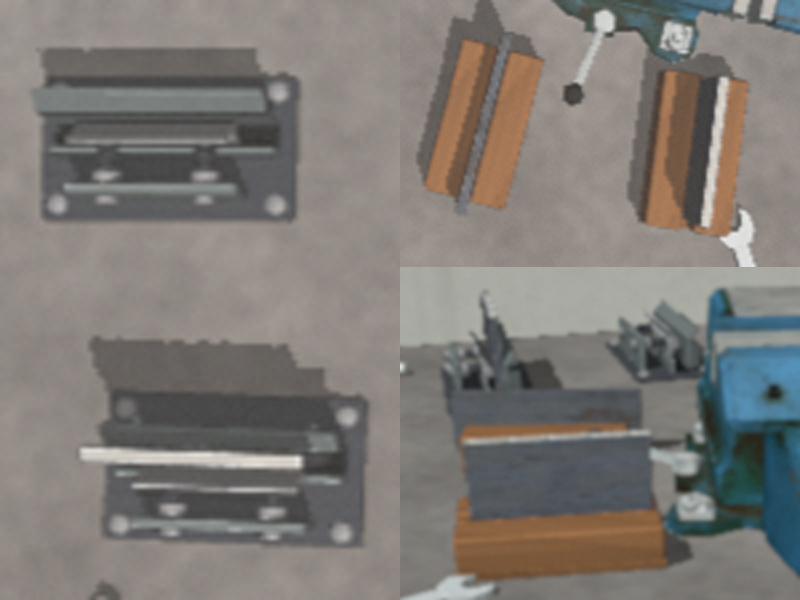

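The empty rack is the far one, around (237,162) in the top view. Its sprung side is toward the bottom of the picture (−x world) and the flared wall toward the top. The tall plate is in the right block, with its bright top edge running from (431,214) to (425,270). The long low plate is in the left block, and the stored plate is in the near rack.

Create h.py:
```python
from station import arm, order, grab_frame, camera_params
import cv2,numpy as np
from scipy.spatial.transform import Rotation as R
def camT(n,s=None):
    p=camera_params(n)
    if n!="wrist": return p,p["T"]
    T=np.eye(4);T[:3,:3]=R.from_euler('xyz',s['ee_rot']).as_matrix();T[:3,3]=s['eef_pos']
    return p,T@p["hand_eye"]
def cast(n,uv,z,s=None):
    p,T=camT(n,s);o=[]
    for u,v in np.atleast_2d(uv):
        d=T[:3,:3]@[(u-p['cx'])/p['fx'],(v-p['cy'])/p['fy'],1]
        o.append(T[:3,3]+d*(z-T[2,3])/d[2])
    return np.array(o)
def grab(n,f):
    s=arm.get_state();im=grab_frame(n)[:,:,::-1].copy();cv2.imwrite(f"pics/{f}.png",im);return s,im
def tool(dw,s):  # world shift -> tool axes
    return R.from_euler('xyz',s['ee_rot']).as_matrix().T@np.array(dw)
```

Run:
```python
from h import *
im=cv2.imread("pics/top0.png")
m=cv2.inRange(im[200:285,405:440],(170,170,170),(255,255,255))
n,l,st,c=cv2.connectedComponentsWithStats(m)
for k in range(1,n): 
    if st[k,4]>15:print(st[k],c[k])
def rect(m,off):
    r=cv2.minAreaRect(cv2.findNonZero(m));b=cv2.boxPoints(r)+off;return b
m[68:,:]=0  # drop spanner? 
m[:,22+8:]=0
b=rect(m,(405,200));w=cast("top",b,.098);print("plate top\n",b,w.round(4),w.mean(0))
def cr(x,y): return (195+x/4,125+y/4)
w=cast("top",[cr(42,78),cr(298,75),cr(295,220),cr(42,218)],.006);print("rack base",w.round(4),w.mean(0))
w=cast("top",[cr(65,188),cr(236,189)],.057);print("outer leaf?",w.round(4))
w=cast("top",[cr(35,112),cr(265,110),cr(35,88),cr(263,90)],.061);print("wall",w.round(4))
def c2(x,y): return (195+x/4,125+y/4)
w=cast("top",[c2(80,455),c2(302,463)],.1);print("stored",w.round(4),w.mean(0))
w=cast("top",[c2(110,393),c2(368,398),c2(360,545),c2(104,538)],.006);print("base2",w.round(4),w.mean(0))
s=arm.get_state();print(s['t'])
```

```text
[ 7  0  6  5 21] [10.          1.85714286]
[ 18  14  10  56 174] [22.52873563 41.27011494]
[25 64 10 21 92] [31.64130435 74.85869565]
plate top
 [[407.78089809 201.05056381]
 [427.93819809 196.39887619]
 [443.25842667 262.78651047]
 [423.10112762 267.4382019 ]] [[ 0.5421 -0.2437  0.098 ]
 [ 0.5527 -0.2848  0.098 ]
 [ 0.4181 -0.3167  0.098 ]
 [ 0.4076 -0.2762  0.098 ]] [ 0.48013091 -0.28037158  0.098     ]
rack base [[0.6704 0.2139 0.006 ]
 [0.6751 0.0627 0.006 ]
 [0.5898 0.0614 0.006 ]
 [0.5877 0.21   0.006 ]] [0.63075217 0.13698455 0.006     ]
outer leaf? [[0.5989 0.181  0.057 ]
 [0.6004 0.0859 0.057 ]]
wall [[0.6403 0.1984 0.061 ]
 [0.6439 0.0707 0.061 ]
 [0.6537 0.199  0.061 ]
 [0.655  0.0722 0.061 ]]
stored [[0.454  0.153  0.1   ]
 [0.453  0.0371 0.1   ]] [0.45349555 0.09509383 0.1       ]
base2 [[0.4868 0.1654 0.006 ]
 [0.4878 0.0155 0.006 ]
 [0.4038 0.0174 0.006 ]
 [0.4035 0.1653 0.006 ]] [0.44546072 0.09090596 0.006     ]
0.15
```

Run:
```python
from h import *
im=cv2.imread("pics/top0.png")
m=np.zeros((400,640),np.uint8);m[200:285,405:440]=cv2.inRange(im[200:285,405:440],(170,170,170),(255,255,255))
n,l,st,c=cv2.connectedComponentsWithStats(m)
k=[k for k in range(1,n) if st[k,4]>150][0]
m=(l==k).astype(np.uint8);m[265:,429:]=0
b=cv2.boxPoints(cv2.minAreaRect(cv2.findNonZero(m)));w=cast("top",b,.098);print(b.round(1),w.round(4),w.mean(0))
s=arm.get_state();print(tool(np.array([.636,.14,.226])-s['eef_pos'],s))
```

```text
[[422.5 268.9]
 [429.4 213.7]
 [432.5 214.1]
 [425.6 269.3]] [[ 0.4045 -0.2751  0.098 ]
 [ 0.5172 -0.2881  0.098 ]
 [ 0.5166 -0.2943  0.098 ]
 [ 0.4039 -0.2813  0.098 ]] [ 0.46056026 -0.28468842  0.098     ]
[5.38407920e-01 3.08280362e-01 3.15857392e-04]
```

The manual's scale: turns go in shares of 2 pi rad. Converting my numbers, 1.19 rad / 6.2832 = 0.1894.

Emit:
step_hand(plan=[0.088,0.538,0.308,0,0.1894,0.088,0.538,0.308,0,0.1894,0.088,0.538,0.308,0,0.1894,0.088,0.538,0.308,0,0.1894,0.088,0.538,0.308,0,0.1894,0.088,0.538,0.308,0,0.1894,0.088,0.538,0.308,0,0.1894,0.088,0.538,0.308,0,0.1894,0.088,0.538,0.308,0,0.1894,0.088,0.538,0.308,0,0.1894,0.088,0.538,0.308,0,0.1894,0.088,0.538,0.308,0,0.1894,0.088,0.538,0.308,0,0.1894,0.088,0.538,0.308,0,0.1894,0.088,0.538,0.308,0,0.1894,0.088,0.538,0.308,0,0.1894,0.088,0.538,0.308,0,0.1894,0.088,0.538,0.308,0,0.1894])

```text
t: 1.65
eef_pos: [0.6356, 0.1404, 0.226]
ee_rot: [3.141, -0.0, -1.572]
force: [-0.3, 0.1, 0.0]
width: 0.0877
gripper_force: 0.0
```

Run:
```python
from h import *
s,im=grab("wrist","w1");print(s['t'],s['eef_pos'],s['ee_rot'])
```

```text
1.65 [0.63564383 0.14043962 0.2259973 ] [ 3.14063816e+00 -1.55826520e-04 -1.57191781e+00]
```

View pics/w1.png

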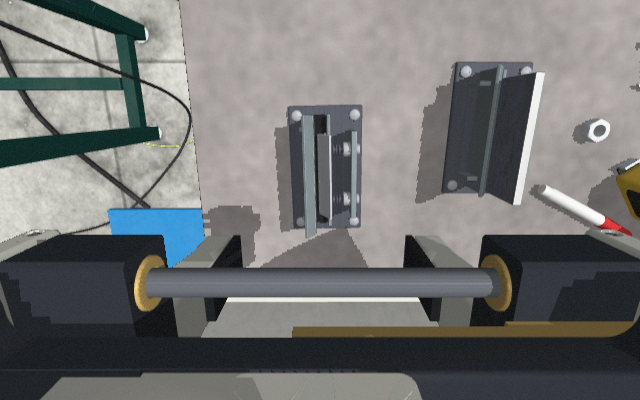

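The wrist view shows the empty rack spanning (290,105)–(362,228). Its wall flare is on the left (+x) at about u=308, and the leaf and springs are on the right. The stored plate is at upper right. I'll zoom in on both racks.

Run:
```python
import cv2,numpy as np
t=cv2.imread("pics/w1.png")
f=lambda x,y:cv2.resize(t[y:y+150,x:x+100],None,fx=4,fy=4,interpolation=cv2.INTER_CUBIC)
cv2.imwrite("pics/crop2.png",np.hstack([f(275,95),f(448,55)]))
```

```text
(no output)
```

View pics/crop2.png

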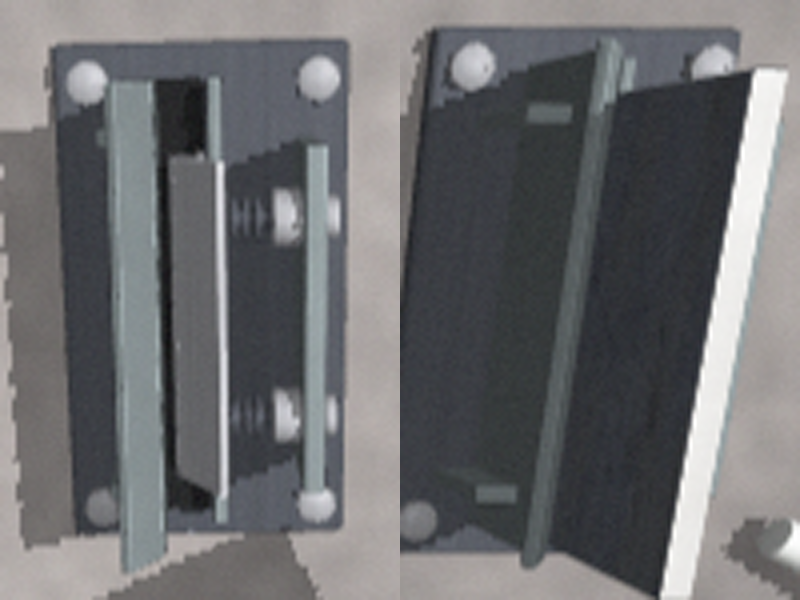

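Run:
```python
from h import *
s=arm.get_state()
P=lambda *a:[(275+x/4-.4,95+y/4-.4) for x,y in a]
Q=lambda *a:[(448+(x-400)/4-.4,55+y/4-.4) for x,y in a]
for nm,p,z in [("leaf top",P((222,160),(226,497)),.057),("nose",P((170,157),(178,470)),.034),("wall low",P((156,85),(165,550)),.048),("wall top",P((110,80),(124,572)),.061),
 ("base",P((55,45),(347,40),(343,530),(78,535)),.006),("stored",Q((770,70),(675,600)),.1)]:
    w=cast("wrist",p,z,s);d=w[1]-w[0];print(nm,w.round(4).tolist(),w.mean(0).round(4),"yaw",np.arctan2(d[0],-d[1]).round(4))
```

```text
leaf top [[0.6277, 0.0937, 0.057], [0.626, 0.1838, 0.057]] [0.6269 0.1387 0.057 ] yaw -3.1231
nose [[0.6412, 0.0946, 0.034], [0.6393, 0.1835, 0.034]] [0.6403 0.1391 0.034 ] yaw -3.1203
wall low [[0.6445, 0.0755, 0.048], [0.6429, 0.2028, 0.048]] [0.6437 0.1392 0.048 ] yaw -3.1294
wall top [[0.6554, 0.0741, 0.061], [0.6539, 0.204, 0.061]] [0.6546 0.1391 0.061 ] yaw -3.1298
base [[0.6743, 0.0653, 0.006], [0.5911, 0.064, 0.006], [0.5874, 0.2127, 0.006], [0.6714, 0.2143, 0.006]] [0.631  0.1391 0.006 ] yaw -1.5545
stored [[0.4537, 0.0392, 0.1], [0.4543, 0.1547, 0.1]] [0.454 0.097 0.1  ] yaw 3.1362
```

In the tool's units: 1.685 rad / 6.2832 = 0.2682.

Emit:
step_hand(plan=[0.05,0.425,0.175,0,0.2682,0.05,0.425,0.175,0,0.2682,0.05,0.425,0.175,0,0.2682,0.05,0.425,0.175,0,0.2682,0.05,0.425,0.175,0,0.2682,0.05,0.425,0.175,0,0.2682,0.05,0.425,0.175,0,0.2682,0.05,0.425,0.175,0,0.2682,0.05,0.425,0.175,0,0.2682,0.05,0.425,0.175,0,0.2682,0.05,0.425,0.175,0,0.2682,0.05,0.425,0.175,0,0.2682,0.05,0.425,0.175,0,0.2682,0.05,0.425,0.175,0,0.2682,0.05,0.425,0.175,0,0.2682,0.05,0.425,0.175,0,0.2682])

```text
t: 3.03
eef_pos: [0.4611, -0.2833, 0.2268]
ee_rot: [3.142, 0.001, 3.031]
force: [0.0, 1.1, 0.4]
width: 0.0498
gripper_force: 0.0
```

Run:
```python
from h import *
s,im=grab("wrist","w2");print(s['t'],s['eef_pos'],s['ee_rot'])
```

```text
3.0333 [ 0.46114472 -0.28330024  0.22684248] [3.14155984e+00 5.49824415e-04 3.03137182e+00]
```

View pics/w2.png

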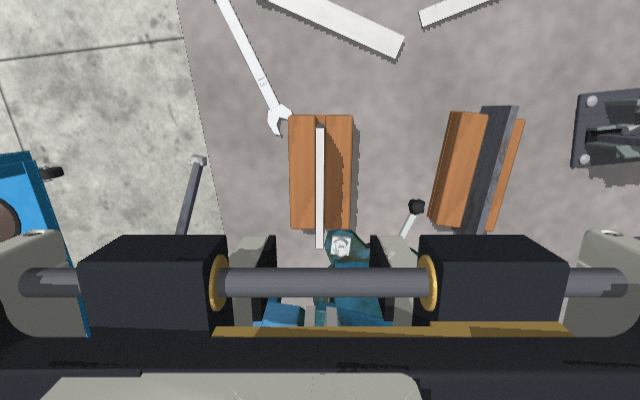

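The plate's bright top edge is at u≈316–324, rows 125–247, nearly straight below the fingers. The block is on both sides of it.

Run:
```python
from h import *
s=arm.get_state();im=cv2.imread("pics/w2.png")
m=np.zeros((400,640),np.uint8);m[120:255,300:328]=cv2.inRange(im[120:255,300:328],(190,190,190),(255,255,255))
n,l,st,c=cv2.connectedComponentsWithStats(m);k=1+st[1:,4].argmax();print(st[k])
b=cv2.boxPoints(cv2.minAreaRect(cv2.findNonZero((l==k).astype(np.uint8))))
w=cast("wrist",b,.098,s);print(b.round(1).tolist(),w.round(4).tolist(),w.mean(0))
e=w[np.argsort(w[:,0])];d=e[2:].mean(0)-e[:2].mean(0);print("yaw",np.arctan2(d[1],d[0]),np.linalg.norm(d),tool(w.mean(0)-s['eef_pos'],s),s['ee_rot'][2]-np.pi)
```

```text
[316 128   8 121 892]
[[316.0, 128.0], [323.0, 128.0], [323.0, 248.0], [316.0, 248.0]] [[0.403, -0.2809, 0.098], [0.4037, -0.2748, 0.098], [0.5179, -0.2874, 0.098], [0.5172, -0.2942, 0.098]] [ 0.4604644  -0.28433222  0.098     ]
yaw -0.11286156113126271 0.11488605754655135 [ 0.00068892 -0.00107118  0.12880542] -0.10996456968587731
```

Emit:
step_hand(plan=[0.05,0.001,-0.001,0.04,0,0.05,0.001,-0.001,0.08,0,0.05,0.001,-0.001,0.12,0,0.05,0.001,-0.001,0.15,0,0.05,0.001,-0.001,0.159,0,0.05,0.001,-0.001,0.159,0,0.05,0.001,-0.001,0.159,0])

```text
t: 3.67
eef_pos: [0.4607, -0.2851, 0.0685]
ee_rot: [-3.141, 0.0, 3.03]
force: [-0.8, -0.3, 0.6]
width: 0.05
gripper_force: 0.0
```

Run:
```python
from h import *
s=arm.get_state();print(s['t'],s['eef_pos'],s['ee_rot'],s['force'],tool(np.array([.4605,-.2845,.067])-s['eef_pos'],s))
```

```text
3.6667 [ 0.46069924 -0.28514311  0.06854774] [-3.14099248e+00  3.34657574e-04  3.02954847e+00] [-0.84587553 -0.3375011   0.56427378] [0.00027042 0.00061773 0.00154728]
```

Aligned within 1 mm; close the fingers.

Emit:
step_hand(plan=[0.0,0,0.0005,0.0015,0,0.0,0,0.0005,0.0015,0,0.0,0,0.0005,0.0015,0,0.0,0,0.0005,0.0015,0,0.0,0,0.0005,0.0015,0,0.0,0,0.0005,0.0015,0,0.0,0,0.0005,0.0015,0,0.0,0,0.0005,0.0015,0], squeeze=50)

```text
t: 4.33
eef_pos: [0.4599, -0.2849, 0.0662]
ee_rot: [-3.141, 0.0, 3.027]
force: [-1.5, -0.6, 1.3]
width: 0.0074
gripper_force: 50.0
```

Emit:
step_hand(plan=[0,0,0,-0.01,0,0,0,0,-0.02,0,0,0,0,-0.03,0,0,0,0,-0.045,0,0,0,0,-0.07,0,0,0,0,-0.11,0,0,0,0,-0.15,0,0,0,0,-0.19,0,0,0,0,-0.19,0,0,0,0,-0.19,0])

```text
t: 5.17
eef_pos: [0.4609, -0.2845, 0.2592]
ee_rot: [3.141, 0.006, 3.028]
force: [-0.3, -0.0, -6.7]
width: 0.0076
gripper_force: 50.0
```

Run:
```python
from h import *
s=arm.get_state();print(s['t'],s['eef_pos'],s['ee_rot'],s['force'],s['width'],tool(np.array([.6393,.1391,.25])-s['eef_pos'],s), "dyaw",-np.pi/2+.016-(s['ee_rot'][2]-2*np.pi))
```

```text
5.1667 [ 0.46090877 -0.28447504  0.25915393] [3.14144943 0.00598858 3.02750526] [-0.34174398 -0.04622935 -6.74816095] 0.007600750992542586 [-0.12895458  0.44112806  0.00998954] dyaw 1.7008837210935055
```

In the tool's units: -1.7 rad / 6.2832 = -0.2706.

Emit:
step_hand(plan=[0,-0.02,0.04,0,-0.0159,0,-0.129,0.441,0,-0.2706,0,-0.129,0.441,0,-0.2706,0,-0.129,0.441,0,-0.2706,0,-0.129,0.441,0,-0.2706,0,-0.129,0.441,0,-0.2706,0,-0.129,0.441,0,-0.2706,0,-0.129,0.441,0,-0.2706,0,-0.129,0.441,0,-0.2706,0,-0.129,0.441,0,-0.2706,0,-0.129,0.441,0,-0.2706,0,-0.129,0.441,0,-0.2706,0,-0.129,0.441,0,-0.2706,0,-0.129,0.441,0,-0.2706,0,-0.129,0.441,0,-0.2706,0,-0.129,0.441,0,-0.2706,0,-0.129,0.441,0,-0.2706,0,-0.129,0.441,0,-0.2706])

```text
t: 6.67
eef_pos: [0.6379, 0.1385, 0.2556]
ee_rot: [3.141, -0.0, -1.559]
force: [0.0, -0.6, -3.8]
width: 0.0075
gripper_force: 50.0
```

Run:
```python
from h import *
s,im=grab("wrist","w3");print(s['t'],s['eef_pos'],s['ee_rot'],s['force'],s['width'],tool(np.array([.6393,.1391,.25])-s['eef_pos'],s), "dyaw",-np.pi/2+.016-s['ee_rot'][2])
```

```text
6.6667 [0.63789599 0.13848066 0.25556779] [ 3.14070792e+00 -1.44063387e-04 -1.55861468e+00] [ 0.01046496 -0.55228659 -3.8001544 ] 0.007476387159373553 [-0.00060299 -0.00141637  0.00556646] dyaw 0.003818357153449581
```

View pics/w3.png

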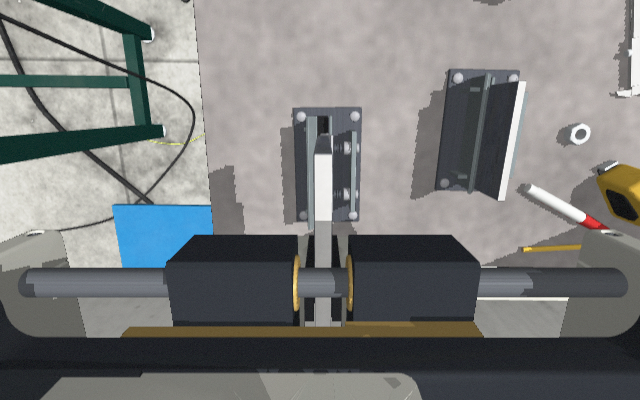

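The plate is held upright between the fingers above the rack, with its near top end at about (324,153) and the rack slot beneath. Correct the 1.4 mm offset and come down to just above the mouth.

Emit:
step_hand(plan=[0,-0.0005,-0.0014,0.04,0,0,-0.0005,-0.0014,0.08,0,0,-0.0005,-0.0014,0.11,0,0,-0.0005,-0.0014,0.122,0,0,-0.0005,-0.0014,0.124,0,0,-0.0005,-0.0014,0.124,0,0,-0.0005,-0.0014,0.124,0])

```text
t: 7.3
eef_pos: [0.6413, 0.1397, 0.1345]
ee_rot: [-3.138, 0.001, -1.556]
force: [0.7, -0.7, -3.8]
width: 0.0073
gripper_force: 50.0
```

Run:
```python
from h import *
s,im=grab("wrist","w4");print(s['t'],s['eef_pos'],s['ee_rot'],s['force'],s['width'],tool(np.array([.6393,.1391,.12])-s['eef_pos'],s))
c=im[100:230,280:380];s2,i2=grab("side","s4");s3,i3=grab("top","t4")
f=lambda a:cv2.resize(a,(400,300),interpolation=cv2.INTER_CUBIC)
cv2.imwrite("pics/crop4.png",np.vstack([np.hstack([f(im[90:240,240:440]),f(i2[120:240,220:380])]),np.hstack([f(i3[100:250,160:360]),f(im[90:240,240:440])*0])]))
```

```text
7.3 [0.64126298 0.1397417  0.13448058] [-3.13817477e+00  8.17024773e-04 -1.55566114e+00] [ 0.69263313 -0.72783893 -3.80641898] 0.00725025169477973 [0.00062375 0.00202195 0.01447325]
```

View pics/crop4.png

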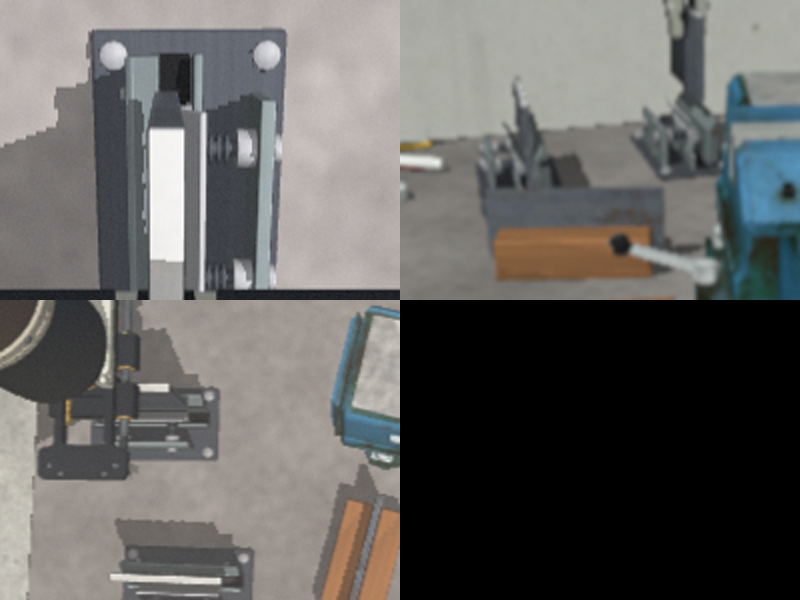

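Run:
```python
from h import *
s=arm.get_state();print(s['eef_pos'],s['ee_rot'])
P=lambda x,y:(240+x/2-.3,90+y/2-.3)
print(cast("wrist",[P(148,128),P(185,128),P(153,262),P(185,262)],.1663,s).round(4))
print(cast("wrist",[P(153,92),P(178,92)],.0765,s).round(4))
print(tool(np.array([.6393,.1391,.12])-s['eef_pos'],s))
```

```text
[0.64079485 0.139766   0.13434087] [-3.13830676e+00  1.40533775e-03 -1.55580525e+00]
[[0.6451 0.0847 0.1663]
 [0.6378 0.0846 0.1663]
 [0.6439 0.1129 0.1663]
 [0.6371 0.1128 0.1663]]
[[0.6461 0.0848 0.0765]
 [0.6378 0.0847 0.0765]]
[0.00066367 0.00155178 0.01433493]
```

Emit:
step_hand(plan=[0,0.002,0.0018,0,0,0,0.002,0.0018,0.01,0,0,0.002,0.0018,0.02,0,0,0.002,0.0018,0.026,0,0,0.002,0.0018,0.032,0,0,0.002,0.0018,0.036,0,0,0.002,0.0018,0.036,0], squeeze=60)

```text
t: 8.03
eef_pos: [0.6396, 0.1377, 0.0964]
ee_rot: [-3.138, 0.0, -1.555]
force: [6.6, 0.4, -2.8]
width: 0.0076
gripper_force: 60.0
```

Emit:
step_hand(plan=[0,0,0,0.005,0,0,0,0,0.01,0,0,0,0,0.014,0,0,0,0,0.018,0,0,0,0,0.018,0])

```text
t: 8.45
eef_pos: [0.6395, 0.1379, 0.0779]
ee_rot: [-3.139, 0.001, -1.555]
force: [8.2, 0.1, -4.5]
width: 0.0074
gripper_force: 60.0
```

Emit:
step_hand(plan=[0,0,0,0.004,0,0,0,0,0.008,0,0,0,0,0.01,0,0,0,0,0.01,0,0,0,0,0.01,0])

```text
t: 8.87
eef_pos: [0.6397, 0.1379, 0.0683]
ee_rot: [-3.138, 0.001, -1.555]
force: [7.1, 0.1, -1.1]
width: 0.0078
gripper_force: 60.0
```

Emit:
step_hand(plan=[0,0,0,0.001,0,0,0,0,0.002,0,0,0,0,0.002,0])

```text
t: 9.12
eef_pos: [0.6399, 0.138, 0.0682]
ee_rot: [-3.137, 0.001, -1.555]
force: [2.8, -0.0, 11.6]
width: 0.007
gripper_force: 60.0
```

It stops at TCP z 0.0682, the height predicted for the floor, with the upward force rising. Press a little harder to confirm, then release and check.

Emit:
step_hand(plan=[0,0,0,0.001,0,0,0,0,0.002,0,0,0,0,0.002,0])

```text
t: 9.37
eef_pos: [0.64, 0.138, 0.0682]
ee_rot: [-3.136, 0.001, -1.554]
force: [-2.2, -0.5, 24.3]
width: 0.0075
gripper_force: 60.0
```

Emit:
step_hand(plan=[0,0,0,-0.002,0,0.03,0,0,-0.003,0,0.03,0,0,-0.003,0,0.03,0,0,-0.003,0,0.03,0,0,-0.003,0,0.03,0,0,-0.02,0,0.03,0,0,-0.06,0,0.03,0,0,-0.1,0,0.03,0,0,-0.14,0,0.03,0,0,-0.15,0,0.03,0,0,-0.15,0,0.03,0,0,-0.15,0])

```text
t: 10.37
eef_pos: [0.6375, 0.1373, 0.2142]
ee_rot: [3.142, 0.001, -1.556]
force: [-0.3, 0.0, -0.8]
width: 0.0302
gripper_force: 0.0
```

Run:
```python
from h import *
s,im=grab("wrist","w5");print(s['t'],s['eef_pos'],s['ee_rot'],s['force'],s['width'])
s2,i2=grab("side","s5");s3,i3=grab("top","t5")
f=lambda a:cv2.resize(a,(400,300),interpolation=cv2.INTER_CUBIC)
cv2.imwrite("pics/crop5.png",np.vstack([np.hstack([f(im[90:240,240:440]),f(i2[120:240,260:420])]),np.hstack([f(i3[100:250,160:360]),f(im)])]))
```

```text
10.3667 [0.63747247 0.13729158 0.21419756] [ 3.14154285e+00  6.21124727e-04 -1.55610084e+00] [-0.29734355  0.02581469 -0.8347629 ] 0.030243295477091467
```

View pics/crop5.png

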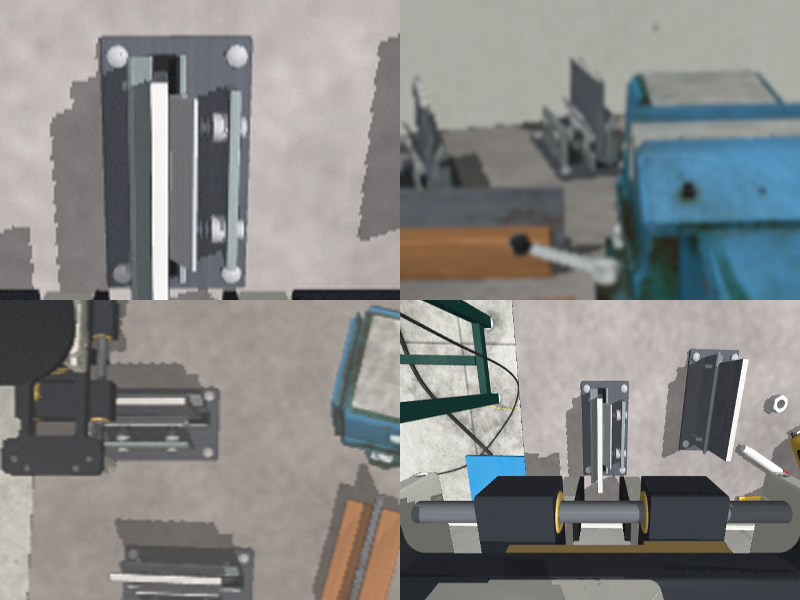

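The plate stands upright in the rack, with the leaf pushed back and the stored plate untouched. One numeric check, then hand in.

Run:
```python
from h import *
s=arm.get_state();im=cv2.imread("pics/w5.png")
m=np.zeros((400,640),np.uint8);m[120:262,310:330]=cv2.inRange(im[120:262,310:330],(185,185,185),(255,255,255))
n,l,st,c=cv2.connectedComponentsWithStats(m);k=1+st[1:,4].argmax()
b=cv2.boxPoints(cv2.minAreaRect(cv2.findNonZero((l==k).astype(np.uint8))))
w=cast("wrist",b,.1,s);print(st[k],w.round(4).tolist(),w.mean(0),s['t'])
```

```text
[315 132   9 125 988] [[0.6436, 0.0831, 0.1], [0.637, 0.083, 0.1], [0.6353, 0.196, 0.1], [0.6427, 0.1961, 0.1]] [0.63964605 0.13950816 0.1       ] 10.5167
```

```bash
python3 -c "
from station import arm, order, grab_frame, camera_params
print(order.job_done())"
```

```text
the job is handed in; nothing more can be done
None
```

The tall plate is pushed home in the empty clip rack, upright and within about 1 mm of its middle as measured by the wrist camera; the stored plate was left alone, and the job was handed in at 10.5 s.

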